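Make up two kits on the jade bench

TASK

Make up two kits on the jade bench: in the two-well tray, the large slab in the wide well and the large plain drill core in the narrow well; in the three-well tray, the torch in the narrow trough, and the small slab and the ring blank in the two wider wells, one in each, either way round. Every piece must lie flat on the floor of its well, the same side up as now; set the pieces down, do not drop them. Leave the small core, the loupe and the pebble where they lie.

Things in the scene. Friction and masses are not known exactly. Their poses are not given: they have to be found in the camera images.
- tray_two: Low pale wooden tray, fixed. Outside 126 mm (x) by 159 mm (y), rim 12 mm high, floor 4 mm thick, walls 5 mm. Origin: centre of its underside. Two wells side by side along y, each 116 mm long in x: the wide well, 84 mm in y, centred at y = -32.5 mm, and the narrow well, 60 mm in y, centred at y = +44.5 mm.
- tray_three: Low pale wooden tray, fixed. Outside 126 mm (x) by 214 mm (y), rim 12 mm high, floor 4 mm thick, walls 5 mm. Origin: centre of its underside. Three wells side by side along y, each 116 mm long in x: the narrow trough, 46 mm in y, centred at y = -79 mm, and two equal wider wells, 74 mm in y, centred at y = -14 mm and y = +65 mm.
- slab_large: The larger of two sawn jade slabs lying flat: brown rind, green top, eight-sided irregular outline 96 mm long (x) by 62 mm wide (y), 30 mm thick. The long sides are flat, upright and parallel over the middle half of the length: grip there, across y. About 0.45 kg. Origin: centre of its underside, z up.
- slab_small: The smaller sawn jade slab, same look and outline: 66 mm long (x) by 46 mm wide (y), 30 mm thick, flat parallel long sides over the middle half, about 0.22 kg. Origin: centre of its underside, z up.
- core_large: The larger of two plain (unbored) drill cores: green jade cylinder standing on end, 44 mm in diameter, 30 mm high, about 0.135 kg. Origin: centre of its underside, z up.
- ring_blank: Thumb-ring blank: green jade ring lying flat, 44 mm outside diameter, 24 mm through hole, 30 mm high, about 0.10 kg. Origin: centre of its underside, z up.
- torch: Square-bodied black pocket torch with a steel head, lying on a side: 100 mm long (x, head at +x), 28 mm wide (y), 28 mm high, about 0.11 kg. Origin: centre of its underside, z up.
- core_small: The smaller plain drill core, green jade cylinder standing on end, 28 mm in diameter, 30 mm high. In no kit: stays where it is. Origin: centre of its underside.
- loupe: Folded steel pocket loupe, 40 mm (x) by 26 mm (y) by 18 mm high. In no kit: stays where it is. Origin: centre of its underside.
- pebble: Rounded brown rough pebble, 44 mm in diameter, 27 mm high. In no kit: stays where it is. Origin: centre of its underside.

How it is judged:
At the end, for the whole second after the job is handed in: All five pieces lie in their wells as asked: underside 1 to 8 mm above the tray's underside, tilt under 0.1 rad, centre within 16 mm across (20 mm in the two wider wells) and 40 mm along of the well's centre, at rest (y of slab_large in the frame of tray_two between -0.0485 and -0.0165 m and x of slab_large in the frame of tray_two between -0.04 and 0.04 m and z of slab_large in the frame of tray_two between 0.001 and 0.008 m and angle between each of slab_large, core_large, torch, slab_small, ring_blank's own z axis and vertical below 0.1 rad and linear speed of each of slab_large, core_large, torch, slab_small, ring_blank below 0.02 m/s and angular speed of each of slab_large, core_large, torch, slab_small, ring_blank below 0.2 rad/s and y of core_large in the frame of tray_two between 0.0285 and 0.0605 m and x of core_large in the frame of tray_two between -0.04 and 0.04 m and z of core_large in the frame of tray_two between 0.001 and 0.008 m and y of torch in the frame of tray_three between -0.095 and -0.063 m and x of torch in the frame of tray_three between -0.04 and 0.04 m and z of torch in the frame of tray_three between 0.001 and 0.008 m and z of slab_small in the frame of tray_three between 0.001 and 0.008 m and z of ring_blank in the frame of tray_three between 0.001 and 0.008 m and ((y of slab_small in the frame of tray_three between -0.034 and 0.006 m and x of slab_small in the frame of tray_three between -0.04 and 0.04 m and y of ring_blank in the frame of tray_three between 0.045 and 0.085 m and x of ring_blank in the frame of tray_three between -0.04 and 0.04 m) or (y of slab_small in the frame of tray_three between 0.045 and 0.085 m and x of slab_small in the frame of tray_three between -0.04 and 0.04 m and y of ring_blank in the frame of tray_three between -0.034 and 0.006 m and x of ring_blank in the frame of tray_three between -0.04 and 0.04 m))); the robot touches nothing.
It fails at once if a kit piece is dropped (falls free of the fingers faster than 0.7 m/s, a fall of about 25 mm) ((linear speed of slab_large above 0.7 m/s and contact force between slab_large and the fingers below 0.05 N) or (linear speed of slab_small above 0.7 m/s and contact force between slab_small and the fingers below 0.05 N) or (linear speed of core_large above 0.7 m/s and contact force between core_large and the fingers below 0.05 N) or (linear speed of ring_blank above 0.7 m/s and contact force between ring_blank and the fingers below 0.05 N) or (linear speed of torch above 0.7 m/s and contact force between torch and the fingers below 0.05 N)).
It fails at once if the small core, the loupe or the pebble is moved by more than 25 mm (distance of any of core_small, loupe, pebble from where it was at the start of the episode above 0.025 m).
It also fails if it takes over 102 s, if anything falls off the work surface, if the arm or the gripper's body presses on something with over 40 N, if the wrist force passes 120 N, or if a joint passes its speed limit or range.

ROBOT

A 7-joint arm with a two-finger parallel gripper is mounted at the origin on the work surface. World frame = base frame: x ahead of the robot, y to its left, z up, the work surface at z = 0. Lengths are in m, angles in rad, forces in N, time in s.
With the tool pointing down it reaches from about 0.425 to 0.875 m from the base axis. Payload 4.7 kg.
Tool frame: the origin (TCP) lies on the centre line of the jaws, within the pads' length; the fingertips stand 14 mm ahead of it and the grasp point (between the pads) lies 5 mm behind it; z points along the fingers, y is the direction in which the jaws open and shut (so a half turn about z gives the same grasp; the last joint's range is limited). The gripper opens to 87 mm and grips with 3 to 60 N. Pads are 19 mm wide; open, the fingers measure 117 mm over their backs; the gripper's body (75 mm by 190 mm) begins 51 mm behind the grasp point.
Start: joints at [1.362, 0.321, -0.07, 1.45, 0.023, 1.371, -0.057], TCP at [0.144, -0.634, 0.237] pointing down, gripper open.
Joint ranges: [-2.86, 2.86], [-0.3, 2.09], [-1.38, 1.24], [0.06, 2.45], [-1.56, 4.7], [0.09, 2.05], [-2.69, 2.69]. Speed limits (rad/s): [2.57, 2.57, 3.14, 3.14, 3.14, 3.14, 3.14].

INTERFACE

Orientations are given as a rotation vector (axis times angle).
In Python, from bench import ctrl gives the robot as it stands. The module is installed in compiled form; this text tells all that it offers.
- The arm moves only by the tool step_arm, never from a script. Its argument "plan" is a list of rows, each a list of 3 entries, a list of its own where there are three numbers: the turn, a rotation vector about the tool's x, y, z in rad, then the shift along the tool's x, y, z in m, then the closure in counts, from 0 (fully open) to 255 (shut). In form: [[[rx, ry, rz], [x, y, z], hand], ...]. A call has exactly 10 rows; each row is the pose to reach, as a shift and turn from the pose commanded when the call began, along the tool's axes at that moment; what a row does not reach only later rows make up. A row lasts 1/8 s, in which the tool goes at most 62.5 mm and 10.7 degrees, less where a joint would pass 70% of its speed; a pose out of reach is approached as far as the arm can. A call with a gripper value outside its range is refused whole. The fingers move at their own pace and stop on an object; "squeeze" is the grip in N (left out, the last holds). Time passes only in rows, so rows that repeat a pose let the fingers close, or fill a call up. It gives the time, the measured TCP pose, the force and the opening at its end, in the units of the state.
- ctrl.get_state(): the state, without advancing time (a new reading comes with each control period).
- ctrl.get_image(name): name is "side" or "top"; returns the picture (400x640x3 uint8, red, green, blue); there is no depth.
- ctrl.calibration(name): a dict with "fov_y" (degrees; the focal length in pixels is half the picture's height over the tangent of half this angle, whatever the lens; pixels are square), "cx", "cy" (the principal point, pixels), "k1" (the pictures are not rectified: a ray, as slopes to the right and down, at radius r is drawn at 1 + k1 r^2 times it, then the intrinsics apply), "rvec" (rotation vector, rad) and "tvec" (3), from world to camera coordinates, as OpenCV has them. Camera axes: x right, y down, z forward; pixel columns grow to the right and rows downward; lengths in m; the calibration is good to about 2 mm. A picture is of the moment at which its call begins. calibration takes no time and is no camera call.
- ctrl.close_job(): hands the job in, once; it reports no verdict.
Trained networks look in the newest picture that a camera, given by its name, has taken for a name from the list of things; names that differ only in an ending like _2 or _b are one class to them, and where a whole thing is asked for, a point or a joint stands for the part that bears it (a point fixed in the world has none). Each returns a list of dicts, best first, with "score" (0 to 1); they miss things now and then, are a little off and sometimes report something else, mostly with a low value. They report only what shows in the picture. A call takes as long as a camera call.
- ctrl.cut_out(camera, label): "pixels" (400x640 bool, what is visible of it) and "rect" ([left, top, width, height] in pixels, round what is visible of it).
The state is a dict: "time": time; "joint_positions": joint angles; "qd": joint speeds; "joint_torque": joint torques, N m; "position": TCP position; "tool_rot": TCP orientation; "ft_force": force on the tool from outside, world axes, zero at the start; "torque": the same for the moment, N m; "grip_width": opening from 0.0 (shut) to 1.0 (fully open).
Only numpy, scipy, OpenCV 4.12 (cv2) and the standard library are available. Lean on these libraries where they do the work, as an engineer would, in place of code of your own. Each camera call takes 0.05 s, during which the arm holds its last target.

## Working session

There is one attempt and no reset: what is moved stays moved. The work goes in short steps, Python scripts to look and compute and a tool call to move; the robot and the scene stay as the last step left them, time stands still between calls to the robot, and variables do not carry over. Pictures are saved under pics/ and viewed, and the job is handed in when it is done.

Besides the shell and the picture viewer there is one more tool, called after "Call:" as a command line: name --argument value ..., lists and objects as JSON in quotes. step_arm: Moves the arm, as the interface text tells. Its arguments: {"type":"object","properties":{"plan":{"type":"array"},"squeeze":{"type":"number"}},"required":["plan"]}

```bash
mkdir -p pics; python3 - <<'E'
from bench import ctrl
import cv2,numpy as np
s=ctrl.get_state();print({k:np.round(v,4).tolist() for k,v in s.items()})
for n in("top","side"):
    im=ctrl.get_image(n);cv2.imwrite(f"pics/{n}0.png",im[:,:,::-1]);print(n,ctrl.calibration(n))
E
```

```text
{'time': 0.0, 'joint_positions': [1.3621, 0.3218, -0.0701, 1.4517, 0.0226, 1.3708, -0.0569], 'qd': [-0.0014, 0.001, -0.0004, 0.0009, -0.0004, 0.0017, 0.0013], 'joint_torque': [-0.0004, -49.1283, -0.4042, -31.2524, -0.0638, 0.0438, 0.0002], 'position': [0.1435, -0.6334, 0.2355], 'tool_rot': [-3.1202, -0.3491, 0.0005], 'ft_force': [-0.9688, -0.8967, -0.0896], 'torque': [0.0617, 0.0543, 0.0083], 'grip_width': 0.9996}
top {'fov_y': 46.82986200207348, 'cx': 330.773310774661, 'cy': 195.2676374384555, 'k1': -0.028945903248796933, 'rvec': array([ 2.09835018, -2.15620893,  0.18758392]), 'tvec': array([0.02545701, 0.51243284, 1.0549854 ])}
side {'fov_y': 52.13937376551651, 'cx': 314.86222647835217, 'cy': 204.8417198382944, 'k1': 0.005953350679669172, 'rvec': array([ 1.04309091, -2.42726874,  1.01593318]), 'tvec': array([0.36523752, 0.26175396, 0.65051029])}
```

View pics/top0.png

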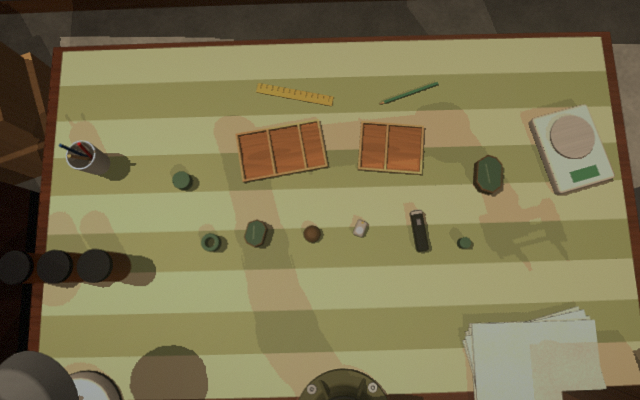

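View pics/side0.png

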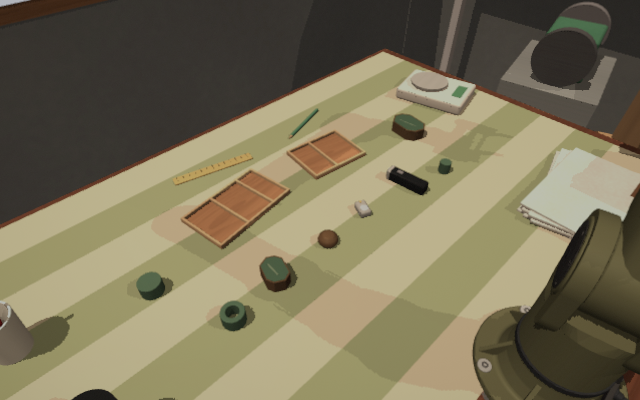

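```bash
cat > h.py <<'E'
from bench import ctrl
import cv2,numpy as np
from scipy.optimize import minimize
def cal(n):
    c=ctrl.calibration(n);f=200/np.tan(np.radians(c["fov_y"])/2)
    return np.array([[f,0,c["cx"]],[0,f,c["cy"]],[0,0,1]]),np.array([c["k1"],0,0,0.]),np.array(c["rvec"]),np.array(c["tvec"])
def proj(n,P):
    K,d,r,t=cal(n);return cv2.projectPoints(np.asarray(P,float).reshape(-1,1,3),r,t,K,d)[0].reshape(-1,2)
def unproj(n,uv,z):
    K,d,r,t=cal(n);R=cv2.Rodrigues(r)[0]
    q=cv2.undistortPoints(np.asarray(uv,float).reshape(-1,1,2),K,d).reshape(-1,2)
    D=np.c_[q,np.ones(len(q))]@R;C=-R.T@t
    return C+D*((z-C[2])/D[:,2])[:,None]
def box(lx,ly):return np.array([[1,1],[1,-1],[-1,-1],[-1,1]])*np.array([lx,ly])/2
def cyl(d):
    a=np.linspace(0,2*np.pi,24,endpoint=False);return np.c_[np.cos(a),np.sin(a)]*d/2
def octo(l,w):return np.array([[.5,.25],[.25,.5],[-.25,.5],[-.5,.25],[-.5,-.25],[-.25,-.5],[.25,-.5],[.5,-.25]])*[l,w]
M={'tray_two':(box(.126,.159),.012),'tray_three':(box(.126,.214),.012),'slab_large':(octo(.096,.062),.03),'slab_small':(octo(.066,.046),.03),
'core_large':(cyl(.044),.03),'ring_blank':(cyl(.044),.03),'torch':(box(.1,.028),.028),'core_small':(cyl(.028),.03),'loupe':(box(.04,.026),.018),'pebble':(cyl(.044)*.9,.027)}
def mask(n,name,p,z0=0,S=4):
    o,h=M[name];c,s=np.cos(p[2]),np.sin(p[2]);xy=o@np.array([[c,s],[-s,c]])+p[:2]
    P=np.r_[np.c_[xy,np.full(len(xy),z0)],np.c_[xy,np.full(len(xy),z0+h)]]
    uv=proj(n,P);hu=cv2.convexHull(((uv+.5)*S*16-8).astype(np.float32).astype(np.int32))
    m=np.zeros((400*S,640*S),np.uint8);cv2.fillConvexPoly(m,hu,255,shift=4)
    return cv2.resize(m,(640,400),interpolation=cv2.INTER_AREA)/255.
def fit(cams,name,z0=0):
    p0=[];
    for n,m in cams.items():
        ys,xs=np.nonzero(m);p0.append(unproj(n,[[xs.mean(),ys.mean()]],z0+M[name][1]/2)[0][:2])
    p0=np.mean(p0,0)
    def cost(p):
        c=0
        for n,m in cams.items():
            k=mask(n,name,p,z0);c+=1-np.minimum(k,m).sum()/np.maximum(k,m).sum()
        return c/len(cams)
    rnd='core' in name or name in('ring_blank','pebble')
    best=None
    for a in ([0] if rnd else np.arange(0,np.pi,np.pi/8)):
        x0=np.r_[p0,a]; sim=x0+np.array([[0,0,0],[.006,0,0],[0,.006,0],[0,0,.25]])
        r=minimize(cost,x0,method='Nelder-Mead',options=dict(initial_simplex=sim,xatol=2e-4,fatol=1e-4,maxiter=90))
        if best is None or r.fun<best.fun:best=r
    return best.x,best.fun
E
python3 - <<'E'
from h import *
import pickle
out={}
for n in("top","side"):
    for k in M:
        r=ctrl.cut_out(n,k)
        out[n,k]=r
        print(n,k,[(round(float(d["score"]),2),np.round(d["rect"]).astype(int).tolist()) for d in r][:3])
pickle.dump(out,open("c0.pkl","wb"))
print(ctrl.get_state()["time"], proj("top",[[.144,-.634,.237],[0,0,0]]))
E
```

```text
top tray_two [(0.86, [360, 120, 62, 53])]
top tray_three []
top slab_large [(0.81, [473, 154, 30, 42])]
top slab_small [(0.93, [246, 219, 21, 28])]
top core_large [(0.56, [172, 168, 18, 22])]
top ring_blank [(0.47, [204, 231, 18, 21])]
top torch [(0.63, [410, 208, 22, 41])]
top core_small []
top loupe [(0.69, [353, 219, 15, 18])]
top pebble [(0.65, [305, 225, 18, 16])]
side tray_two [(0.62, [287, 130, 79, 51]), (0.58, [439, 157, 12, 16])]
side tray_three [(0.97, [181, 169, 108, 79]), (0.56, [137, 274, 27, 26])]
side slab_large [(0.84, [389, 113, 36, 31]), (0.35, [258, 252, 33, 39])]
side slab_small [(0.36, [386, 166, 43, 28])]
side core_large [(0.62, [138, 274, 28, 26])]
side ring_blank [(0.92, [222, 301, 26, 30])]
side torch [(0.96, [386, 166, 42, 28])]
side core_small [(0.45, [441, 158, 10, 18])]
side loupe []
side pebble [(0.74, [315, 231, 24, 13])]
1.1 [[679.80515116 361.49510965]
 [341.84136877 418.06034858]]
```

```bash
python3 - <<'E'
from h import *
import pickle
c=pickle.load(open("c0.pkl","rb"))
m={}
for k in M:
    for n in("top","side"):
        r=c[n,k]
        if r and not(n=="side" and k=="slab_small"): m[n,k]=r[0]["pixels"].astype(float)
for n in("top","side"):
    for k in("tray_three","core_small","slab_small","loupe"):
        if (n,k) not in m:
            r=ctrl.cut_out(n,k);print(n,k,[(round(float(d["score"]),2),d["rect"]) for d in r][:3])
            if r:m[n,k]=r[0]["pixels"].astype(float)
pickle.dump(m,open("m0.pkl","wb"))
ims={n:cv2.imread(f"pics/{n}0.png") for n in("top","side")}
P={}
for k in M:
    cs={n:m[n,k] for n in ims if (n,k) in m}
    for n in cs: p,f=fit({n:cs[n]},k);print(k,n,np.round(p,4),round(f,3))
    if len(cs)>1: p,f=fit(cs,k);print(k,'both',np.round(p,4),round(f,3))
    P[k]=p
pickle.dump(P,open("p0.pkl","wb"))
for n,(x0,y0,x1,y1) in dict(top=(160,100,520,265),side=(120,100,470,345)).items():
    S=4 if n=="top" else 2; S=2.2
    im=cv2.resize(ims[n][y0:y1,x0:x1],None,fx=S,fy=S,interpolation=cv2.INTER_CUBIC)
    for k in M:
        o,h=M[k];p=P[k];cc,s=np.cos(p[2]),np.sin(p[2]);xy=o@np.array([[cc,s],[-s,cc]])+p[:2]
        for z in(0,h):
            uv=(proj(n,np.c_[xy,np.full(len(xy),z)])-[x0,y0]+.5)*S
            cv2.polylines(im,[uv.astype(int)],True,(0,0,255) if z else (255,255,0),1)
    cv2.imwrite(f"pics/ov_{n}.png",im)
E
```

```text
top tray_three []
top core_small []
side slab_small [(0.36, [385.6, 165.7, 42.8, 28.4])]
side loupe []
tray_two top [ 0.6383 -0.1418 -0.1052] 0.021
tray_two side [ 0.6411 -0.1404 -0.1219] 0.033
tray_two both [ 0.6392 -0.1415  3.0348] 0.035Traceback (most recent call last):
  File "<stdin>", line 19, in <module>
  File "h.py", line 40, in fit
    r=minimize(cost,x0,method='Nelder-Mead',options=dict(initial_simplex=sim,xatol=2e-4,fatol=1e-4,maxiter=90))
    res = _minimize_neldermead(fun, x0, args, callback, bounds=bounds,
                               **options)
    fxr = func(xr)
    fx = function(np.copy(x), *(wrapper_args + args))
  File "h.py", line 34, in cost
    k=mask(n,name,p,z0);c+=1-np.minimum(k,m).sum()/np.maximum(k,m).sum()
  File "h.py", line 23, in mask
    uv=proj(n,P);hu=cv2.convexHull(((uv+.5)*S*16-8).astype(np.float32).astype(np.int32))
  File "h.py", line 8, in proj
    K,d,r,t=cal(n);return cv2.projectPoints(np.asarray(P,float).reshape(-1,1,3),r,t,K,d)[0].reshape(-1,2)
            ~~~^^^
  File "h.py", line 5, in cal
    c=ctrl.calibration(n);f=200/np.tan(np.radians(c["fov_y"])/2)
ValueError: time passes only in moves, steps and waits
```

```bash
sed -i 's/^def cal(n):/import functools,os,pickle\ndef _c(n):\n    f=f"cal_{n}.pkl"\n    if not os.path.exists(f): pickle.dump(ctrl.calibration(n),open(f,"wb"))\n    return pickle.load(open(f,"rb"))\n@functools.cache\ndef cal(n):/; s/c=ctrl.calibration(n);/c=_c(n);/' h.py
cat > run1.py <<'E'
from h import *
m=pickle.load(open("m0.pkl","rb"));c=pickle.load(open("c0.pkl","rb"))
m["side","slab_small"]=c["side","slab_large"][1]["pixels"].astype(float)
ims={n:cv2.imread(f"pics/{n}0.png") for n in("top","side")}
P={}
for k in M:
    cs={n:m[n,k] for n in ims if (n,k) in m}
    for n in cs: p,f=fit({n:cs[n]},k);print(k,n,np.round(p,4),round(f,3))
    if len(cs)>1: p,f=fit(cs,k);print(k,'both',np.round(p,4),round(f,3))
    P[k]=p
pickle.dump(P,open("p0.pkl","wb"))
for n,(x0,y0,x1,y1) in dict(top=(160,100,520,265),side=(120,100,470,345)).items():
    S=2.2
    im=cv2.resize(ims[n][y0:y1,x0:x1],None,fx=S,fy=S,interpolation=cv2.INTER_CUBIC)
    for k in M:
        o,h=M[k];p=P[k];cc,s=np.cos(p[2]),np.sin(p[2]);xy=o@np.array([[cc,s],[-s,cc]])+p[:2]
        for z in(0,h):
            uv=(proj(n,np.c_[xy,np.full(len(xy),z)])-[x0,y0]+.5)*S
            cv2.polylines(im,[uv.astype(int)],True,(0,0,255) if z else (255,255,0),1)
    cv2.imwrite(f"pics/ov_{n}.png",im)
E
python3 run1.py
```

```text
tray_two top [ 0.6383 -0.1418 -0.1052] 0.021
tray_two side [ 0.6411 -0.1404 -0.1219] 0.033
tray_two both [ 0.6392 -0.1415  3.0348] 0.035
tray_three side [0.6409 0.1365 3.2946] 0.022
slab_large top [ 0.5594 -0.3766 -0.1808] 0.08
slab_large side [ 0.5629 -0.3741  2.9159] 0.063
slab_large both [ 0.5616 -0.3759 -0.2108] 0.09
slab_small top [ 0.4303  0.1968 -0.191 ] 0.155
slab_small side [ 0.4329  0.198  -0.2476] 0.073
slab_small both [0.432 0.198 2.89 ] 0.126
core_large top [ 0.5652  0.3782 -0.018 ] 0.057
core_large side [0.5681 0.3802 0.0355] 0.047
core_large both [0.5664 0.3795 0.1353] 0.085
ring_blank top [0.4094 0.3046 0.2495] 0.135
ring_blank side [0.4133 0.3069 0.019 ] 0.067
ring_blank both [0.4115 0.3064 0.1879] 0.144
torch top [ 0.4248 -0.1988  0.1461] 0.078
torch side [ 0.4291 -0.1959  3.1317] 0.212
torch both [ 0.4252 -0.1986  0.1405] 0.155
core_small side [ 0.3958 -0.3034  0.0902] 0.196
loupe top [ 0.4369 -0.0563  2.6552] 0.235
pebble top [0.4248 0.0597 0.191 ] 0.056
pebble side [0.4301 0.0625 0.2351] 0.303
pebble both [0.4251 0.0605 0.0733] 0.226
```

View pics/ov_top.png

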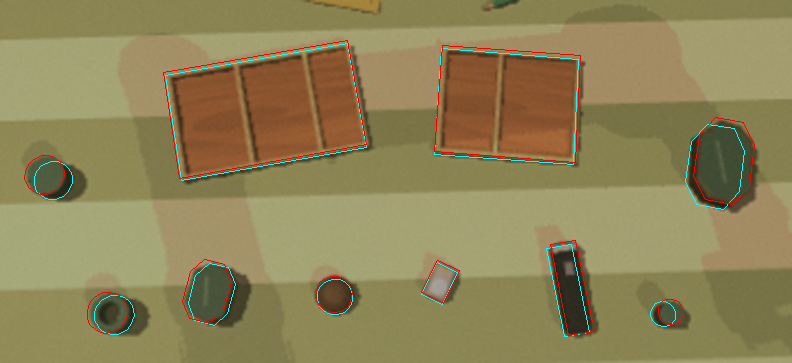

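View pics/ov_side.png

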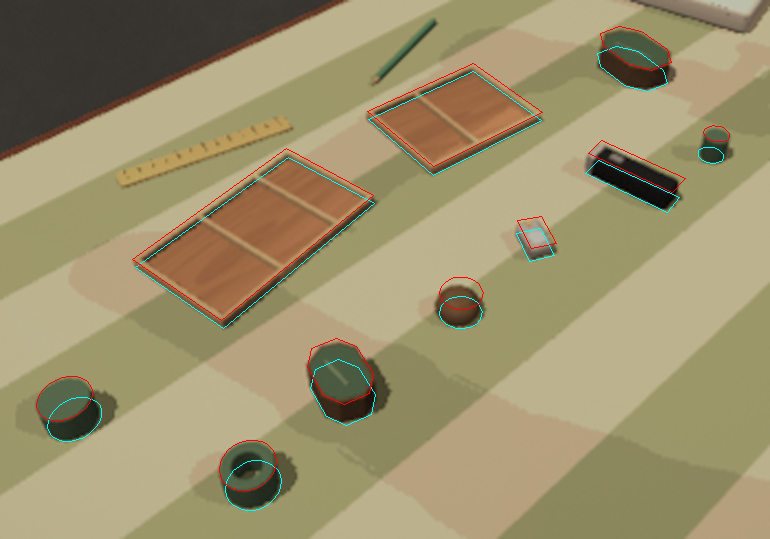

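```bash
cat > go.py <<'E'
import sys
from bench import ctrl
import numpy as np
from scipy.spatial.transform import Rotation as Ro
s=ctrl.get_state();p=np.array(s["position"]);R=Ro.from_rotvec(s["tool_rot"])
print("t",round(s["time"],2),"p",np.round(p,4),"yaw",round(float(np.arctan2(*R.as_matrix()[[1,0],0])),3),"F",np.round(s["ft_force"],1),"grip",round(87*s["grip_width"],1),"q",np.round(s["joint_positions"],2))
for a in sys.argv[1:]:
    x,y,z,f=map(float,a.split(","))
    c,q=np.cos(f),np.sin(f);T=Ro.from_matrix([[c,q,0],[q,-c,0],[0,0,-1]])
    print(a,"->",np.round((R.inv()*T).as_rotvec(),4),np.round(R.inv().apply(np.array([x,y,z])-p),4))
E
python3 go.py .5614,-.3755,.12,-.205
```

```text
t 1.3 p [ 0.1436 -0.634   0.2366] yaw 0.223 F [0.4 0.5 0.3] grip 86.9 q [ 1.36  0.32 -0.07  1.45  0.02  1.37 -0.06]
.5614,-.3755,.12,-.205 -> [1.000e-04 0.000e+00 4.279e-01] [ 0.4646 -0.1597  0.1165]
```

Call:
step_arm --plan '[[[0, 0, 0.05], [0.05, -0.017, 0.005], 0], [[0, 0, 0.1], [0.1, -0.034, 0.01], 0], [[0, 0, 0.16], [0.16, -0.055, 0.02], 0], [[0, 0, 0.22], [0.215, -0.074, 0.03], 0], [[0, 0, 0.27], [0.27, -0.093, 0.04], 0], [[0, 0, 0.32], [0.325, -0.112, 0.055], 0], [[0, 0, 0.37], [0.38, -0.13, 0.075], 0], [[0, 0, 0.41], [0.43, -0.148, 0.095], 0], [[0, 0, 0.428], [0.465, -0.16, 0.117], 0], [[0, 0, 0.428], [0.465, -0.16, 0.117], 0]]' --squeeze 40

```text
time: 2.55
position: [0.564, -0.3701, 0.117]
tool_rot: [-3.122, 0.311, 0.003]
ft_force: [-1.0, 0.3, -0.1]
grip_width: 0.999
```

```bash
python3 - <<'E'
from h import *
for n in("top","side"):
    im=ctrl.get_image(n);cv2.imwrite(f"pics/{n}1.png",im[:,:,::-1])
a=cv2.imread("pics/top1.png")[100:260,400:600];b=cv2.imread("pics/side1.png")[40:200,340:540]
cv2.imwrite("pics/v1.png",np.hstack([cv2.resize(a,None,fx=2,fy=2),cv2.resize(b,None,fx=2,fy=2)]))
E
python3 go.py .5614,-.3755,.027,-.205
```

```text
t 2.65 p [ 0.5614 -0.3755  0.1193] yaw -0.205 F [-1.  -0.3  0.7] grip 86.8 q [ 0.74  0.46 -0.25  1.51  0.12  1.18 -1.31]
.5614,-.3755,.027,-.205 -> [0.0006 0.001  0.0003] [ 0.0001 -0.0001  0.0923]
```

View pics/v1.png

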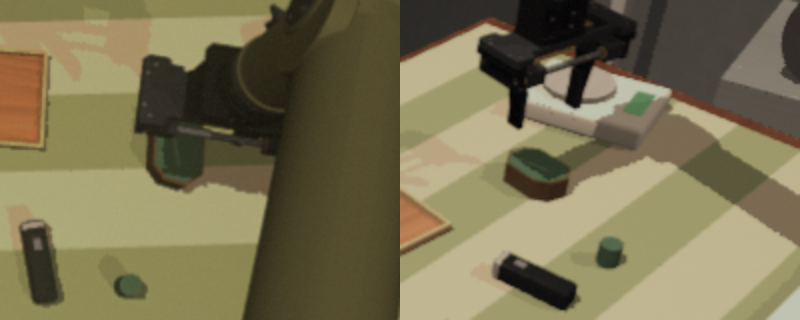

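```bash
python3 -c "
from h import *
print(proj('side',[[.5614+.051*s*.204,-.3755+.051*s*.979,.105] for s in(1,-1)]))"
```

```text
[[397.42372509 101.75286334]
 [427.69845045  90.96306815]]
```

Call:
step_arm --plan '[[[0, 0, 0], [0, 0, 0.02], 0], [[0, 0, 0], [0, 0, 0.045], 0], [[0, 0, 0], [0, 0, 0.07], 0], [[0, 0, 0], [0, 0, 0.085], 0], [[0, 0, 0], [0, 0, 0.092], 0], [[0, 0, 0], [0, 0, 0.092], 0], [[0, 0, 0], [0, 0, 0.092], 255], [[0, 0, 0], [0, 0, 0.092], 255], [[0, 0, 0], [0, 0, 0.092], 255], [[0, 0, 0], [0, 0, 0.092], 255]]' --squeeze 40

```text
time: 3.9
position: [0.562, -0.3753, 0.028]
tool_rot: [3.125, -0.322, 0.001]
ft_force: [-0.6, 0.1, 2.1]
grip_width: 0.72
```

```bash
python3 - <<'E'
import numpy as np
for nm,c,yw,off in [("slab_large",(.640,-.1411),-.108,-.0325),("core",(.640,-.1411),-.108,.0445),("torch",(.640,.1360),.153,-.079),("mid",(.640,.1360),.153,-.014),("far",(.640,.1360),.153,.065)]:
    print(nm,np.round([c[0]-off*np.sin(yw),c[1]+off*np.cos(yw)],4))
E
python3 go.py .5614,-.3755,.12,-.205  .6365,-.1734,.12,-.108
```

```text
slab_large [ 0.6365 -0.1734]
core [ 0.6448 -0.0969]
torch [0.652  0.0579]
mid [0.6421 0.1222]
far [0.6301 0.2002]
t 3.9 p [ 0.562  -0.3753  0.028 ] yaw -0.205 F [-0.6  0.1  2.1] grip 62.6 q [ 0.73  0.55 -0.24  1.58  0.14  1.03 -1.33]
.5614,-.3755,.12,-.205 -> [ 0.0004 -0.0007 -0.0002] [-0.0005  0.0003 -0.092 ]
.6365,-.1734,.12,-.108 -> [ 0.0005 -0.0006 -0.0972] [ 0.0318 -0.2128 -0.092 ]
```

Call:
step_arm --plan '[[[0, 0, 0], [0, 0, -0.01], 255], [[0, 0, 0], [0, 0, -0.03], 255], [[0, 0, -0.01], [0.002, -0.012, -0.05], 255], [[0, 0, -0.025], [0.007, -0.045, -0.06], 255], [[0, 0, -0.04], [0.013, -0.085, -0.06], 255], [[0, 0, -0.06], [0.019, -0.128, -0.06], 255], [[0, 0, -0.08], [0.025, -0.168, -0.06], 255], [[0, 0, -0.09], [0.029, -0.198, -0.06], 255], [[0, 0, -0.097], [0.032, -0.213, -0.06], 255], [[0, 0, -0.097], [0.032, -0.213, -0.06], 255]]'

```text
time: 5.15
position: [0.6371, -0.1703, 0.0879]
tool_rot: [-3.137, 0.164, -0.001]
ft_force: [-0.8, -1.1, -3.8]
grip_width: 0.714
```

```bash
python3 - <<'E'
from h import *
for n in("top","side"):
    im=ctrl.get_image(n);cv2.imwrite(f"pics/{n}2.png",im[:,:,::-1])
a=cv2.imread("pics/top2.png")[80:240,300:500];b=cv2.imread("pics/side2.png")[60:220,240:440]
cv2.imwrite("pics/v2.png",np.hstack([cv2.resize(a,None,fx=2,fy=2),cv2.resize(b,None,fx=2,fy=2)]))
E
python3 go.py .6365,-.1734,.032,-.108
```

```text
t 5.25 p [ 0.636  -0.1745  0.0875] yaw -0.109 F [ 0.2 -1.1 -4.1] grip 62.3 q [ 0.48  0.47 -0.33  1.58  0.17  1.12 -1.57]
.6365,-.1734,.032,-.108 -> [ 0.0014  0.0005 -0.0013] [ 0.0004 -0.0012  0.0555]
```

View pics/v2.png

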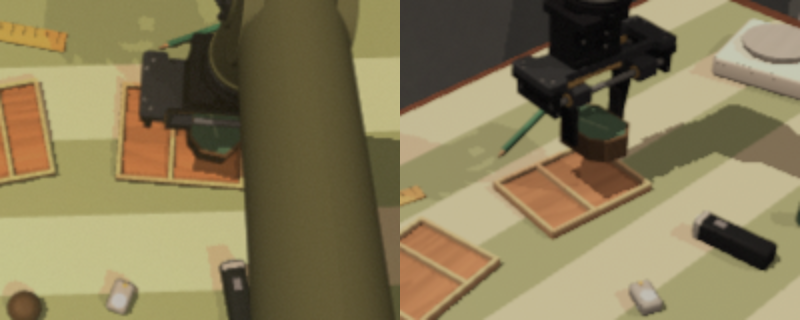

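Call:
step_arm --plan '[[[0, 0, 0], [0, -0.001, 0.012], 255], [[0, 0, 0], [0, -0.001, 0.026], 255], [[0, 0, 0], [0, -0.001, 0.038], 255], [[0, 0, 0], [0, -0.001, 0.045], 255], [[0, 0, 0], [0, -0.001, 0.049], 255], [[0, 0, 0], [0, -0.001, 0.052], 255], [[0, 0, 0], [0, -0.001, 0.054], 255], [[0, 0, 0], [0, -0.001, 0.055], 255], [[0, 0, 0], [0, -0.001, 0.055], 255], [[0, 0, 0], [0, -0.001, 0.055], 255]]'

```text
time: 6.5
position: [0.6367, -0.1722, 0.0327]
tool_rot: [3.137, -0.17, 0.0]
ft_force: [-0.4, -0.2, -3.1]
grip_width: 0.714
```

```bash
python3 go.py .5664,.3795,.12,1.46
```

```text
t 6.5 p [ 0.6367 -0.1722  0.0327] yaw -0.108 F [-0.4 -0.2 -3.1] grip 62.2 q [ 0.47  0.52 -0.32  1.62  0.19  1.03 -1.59]
.5664,.3795,.12,1.46 -> [ 4.0000e-04 -1.0000e-04 -1.5683e+00] [-0.1295 -0.5409 -0.0874]
```

Call:
step_arm --plan '[[[0, 0, 0], [0, 0, 0.001], 255], [[0, 0, 0], [0, 0, 0.001], 255], [[0, 0, 0], [0, 0, 0.001], 45], [[0, 0, 0], [0, 0, 0.001], 45], [[0, 0, 0], [0, 0, 0.001], 45], [[0, 0, 0], [0, 0, 0.001], 45], [[0, 0, 0], [0, 0, -0.02], 45], [[0, 0, 0], [0, 0, -0.05], 45], [[0, 0, -0.05], [-0.005, -0.03, -0.08], 0], [[0, 0, -0.15], [-0.015, -0.08, -0.09], 0]]'

```text
time: 7.75
position: [0.6323, -0.093, 0.1268]
tool_rot: [3.138, 0.063, 0.009]
ft_force: [0.3, 0.5, -0.8]
grip_width: 0.957
```

```bash
python3 - <<'E'
from h import *
im=ctrl.get_image("side");cv2.imwrite("pics/side3.png",im[:,:,::-1])
a=cv2.imread("pics/side3.png")[100:220,240:440]
cv2.imwrite("pics/v3.png",cv2.resize(a,None,fx=3,fy=3))
E
python3 go.py .5664,.3795,.10,1.46
```

```text
t 7.8 p [ 0.6319 -0.0804  0.1277] yaw 0.056 F [-0.6  8.1  0. ] grip 84.4 q [ 0.41  0.39 -0.41  1.61  0.16  1.17 -1.54]
.5664,.3795,.10,1.46 -> [ 3.0000e-04 -8.4000e-03 -1.4044e+00] [-0.04   -0.4627  0.0296]
```

View pics/v3.png

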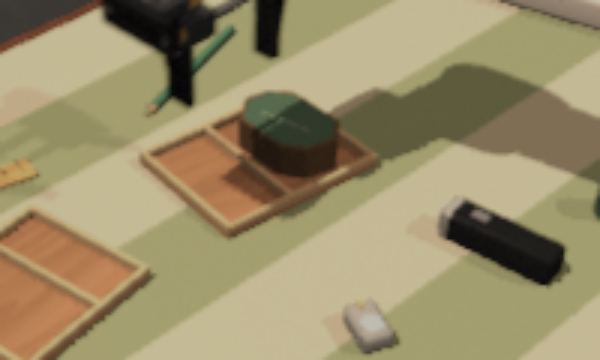

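Call:
step_arm --plan '[[[0, 0, -0.13], [-0.003, -0.04, 0], 0], [[0, 0, -0.28], [-0.008, -0.09, 0], 0], [[0, 0, -0.44], [-0.013, -0.145, 0], 0], [[0, 0, -0.6], [-0.018, -0.2, 0], 0], [[0, 0, -0.77], [-0.023, -0.26, 0.0], 0], [[0, 0, -0.94], [-0.028, -0.32, 0.01], 0], [[0, 0, -1.11], [-0.033, -0.38, 0.02], 0], [[0, 0, -1.27], [-0.038, -0.43, 0.03], 0], [[0, 0, -1.4], [-0.04, -0.463, 0.03], 0], [[0, 0, -1.4], [-0.04, -0.463, 0.03], 0]]' --squeeze 25

```text
time: 9.05
position: [0.5692, 0.3742, 0.0937]
tool_rot: [-2.353, -2.078, -0.003]
ft_force: [-0.4, -0.6, 0.3]
grip_width: 1.002
```

```bash
python3 - <<'E'
from bench import ctrl
ctrl.get_image("top")
E
python3 go.py .5666,.3792,.022,1.46
```

```text
t 9.1 p [0.5706 0.3714 0.0935] yaw 1.443 F [-0.1 -0.5 -0. ] grip 86.9 q [-0.08  0.6  -0.75  1.51  0.42  1.2  -1.02]
.5666,.3792,.022,1.46 -> [ 0.0004 -0.0007 -0.017 ] [ 0.0072 -0.005   0.0715]
```

Call:
step_arm --plan '[[[0, 0, -0.017], [0.007, -0.005, 0.01], 0], [[0, 0, -0.017], [0.007, -0.005, 0.03], 0], [[0, 0, -0.017], [0.007, -0.005, 0.05], 0], [[0, 0, -0.017], [0.007, -0.005, 0.065], 0], [[0, 0, -0.017], [0.007, -0.005, 0.071], 0], [[0, 0, -0.017], [0.007, -0.005, 0.071], 0], [[0, 0, -0.017], [0.007, -0.005, 0.071], 255], [[0, 0, -0.017], [0.007, -0.005, 0.071], 255], [[0, 0, -0.017], [0.007, -0.005, 0.071], 255], [[0, 0, -0.017], [0.007, -0.005, 0.071], 255]]'

```text
time: 10.35
position: [0.567, 0.3776, 0.0217]
tool_rot: [2.342, 2.094, 0.0]
ft_force: [0.2, -0.1, -0.2]
grip_width: 0.632
```

```bash
python3 go.py .6448,-.0969,.09,1.463
```

```text
t 10.35 p [0.567  0.3776 0.0217] yaw 1.459 F [ 0.2 -0.1 -0.2] grip 55.0 q [-0.11  0.67 -0.72  1.55  0.48  1.1  -1.05]
.6448,-.0969,.09,1.463 -> [ 0.0003 -0.     -0.0041] [-0.4628  0.1303 -0.0682]
```

Fingers are still closing; wait for them, then lift.

Call:
step_arm --plan '[[[0, 0, 0], [0, 0, 0], 255], [[0, 0, 0], [0, 0, 0], 255], [[0, 0, 0], [0, 0, 0], 255], [[0, 0, 0], [0, 0, 0], 255], [[0, 0, 0], [0, 0, -0.01], 255], [[0, 0, 0], [0, 0, -0.025], 255], [[0, 0, 0], [0, 0, -0.045], 255], [[0, 0, 0], [0, 0, -0.06], 255], [[0, 0, 0], [0, 0, -0.068], 255], [[0, 0, 0], [0, 0, -0.068], 255]]'

```text
time: 11.6
position: [0.5673, 0.3777, 0.0904]
tool_rot: [2.342, 2.093, 0.002]
ft_force: [1.0, 0.2, -1.7]
grip_width: 0.503
```

```bash
python3 go.py .6448,-.0969,.09,1.463
```

```text
t 11.6 p [0.5673 0.3777 0.0904] yaw 1.459 F [ 1.   0.2 -1.7] grip 43.7 q [-0.09  0.6  -0.75  1.51  0.43  1.2  -1.02]
.6448,-.0969,.09,1.463 -> [ 0.0011 -0.0006 -0.0043] [-4.630e-01  1.301e-01  2.000e-04]
```

Call:
step_arm --plan '[[[0, 0, 0], [-0.02, 0.006, 0], 255], [[0, 0, 0], [-0.06, 0.017, 0], 255], [[0, 0, 0], [-0.115, 0.032, 0], 255], [[0, 0, 0], [-0.175, 0.049, 0], 255], [[0, 0, 0], [-0.235, 0.066, 0], 255], [[0, 0, 0], [-0.295, 0.083, 0], 255], [[0, 0, 0], [-0.355, 0.1, 0], 255], [[0, 0, 0], [-0.41, 0.115, 0], 255], [[0, 0, 0], [-0.447, 0.126, 0], 255], [[0, 0, 0], [-0.463, 0.13, 0], 255]]'

```text
time: 12.85
position: [0.6432, -0.1025, 0.0884]
tool_rot: [-2.348, -2.087, 0.004]
ft_force: [-0.0, 0.2, -0.9]
grip_width: 0.496
```

```bash
python3 - <<'E'
from h import *
for n in("top","side"):
    im=ctrl.get_image(n);cv2.imwrite(f"pics/{n}4.png",im[:,:,::-1])
a=cv2.imread("pics/top4.png")[80:240,300:500];b=cv2.imread("pics/side4.png")[60:220,240:440]
cv2.imwrite("pics/v4.png",np.hstack([cv2.resize(a,None,fx=2,fy=2),cv2.resize(b,None,fx=2,fy=2)]))
E
python3 go.py .6448,-.0969,.026,1.463
```

```text
t 12.95 p [ 0.6436 -0.1     0.0887] yaw 1.455 F [ 1.5  0.3 -1.4] grip 43.2 q [ 0.62  0.52 -0.67  1.59  0.35  1.15 -0.24]
.6448,-.0969,.026,1.463 -> [-0.0013  0.0008 -0.0081] [0.0032 0.0009 0.0627]
```

View pics/v4.png

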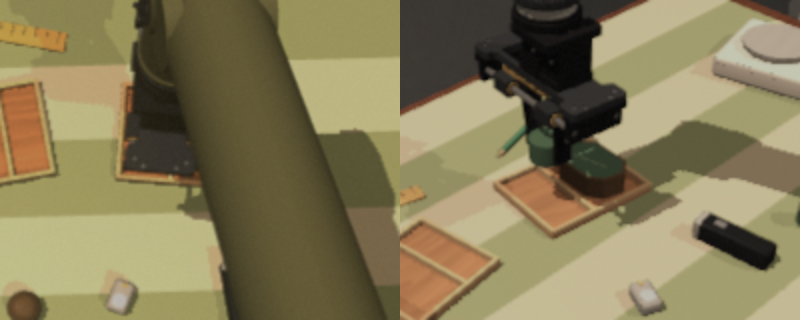

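Call:
step_arm --plan '[[[0, 0, 0], [0.001, 0, 0.012], 255], [[0, 0, 0], [0.001, 0, 0.028], 255], [[0, 0, 0], [0.001, 0, 0.042], 255], [[0, 0, 0], [0.001, 0, 0.051], 255], [[0, 0, 0], [0.001, 0, 0.057], 255], [[0, 0, 0], [0.001, 0, 0.06], 255], [[0, 0, 0], [0.001, 0, 0.062], 255], [[0, 0, 0], [0.001, 0, 0.063], 255], [[0, 0, 0], [0.001, 0, 0.063], 255], [[0, 0, 0], [0.001, 0, 0.063], 255]]'

```text
time: 14.2
position: [0.6447, -0.0962, 0.0268]
tool_rot: [2.342, 2.093, 0.0]
ft_force: [-0.6, -0.0, -2.3]
grip_width: 0.5
```

```bash
python3 go.py .6448,-.0969,.0255,1.463
```

```text
t 14.2 p [ 0.6447 -0.0962  0.0268] yaw 1.459 F [-0.6 -0.  -2.3] grip 43.5 q [ 0.6   0.59 -0.65  1.64  0.39  1.05 -0.28]
.6448,-.0969,.0255,1.463 -> [ 0.0004  0.0002 -0.0043] [-0.0007  0.0002  0.0013]
```

Call:
step_arm --plan '[[[0, 0, 0], [0, 0, 0.001], 255], [[0, 0, 0], [0, 0, 0.001], 255], [[0, 0, 0], [0, 0, 0.001], 80], [[0, 0, 0], [0, 0, 0.001], 80], [[0, 0, 0], [0, 0, 0.001], 80], [[0, 0, 0], [0, 0, 0.001], 80], [[0, 0, 0], [0, 0, -0.02], 80], [[0, 0, 0], [0, 0, -0.05], 80], [[0, 0, 0], [0, 0, -0.08], 0], [[0, 0, 0], [0, 0, -0.08], 0]]'

```text
time: 15.45
position: [0.647, -0.096, 0.1111]
tool_rot: [2.338, 2.09, 0.007]
ft_force: [-0.0, 0.3, -0.2]
grip_width: 0.834
```

```bash
python3 go.py .4262,-.198,.1,.143
```

```text
t 15.45 p [ 0.647  -0.096   0.1111] yaw 1.459 F [-0.   0.3 -0.2] grip 72.5 q [ 0.63  0.5  -0.69  1.57  0.33  1.18 -0.24]
.4262,-.198,.1,.143 -> [ 0.0064 -0.0042  1.3159] [-0.126  -0.2081  0.0097]
```

Call:
step_arm --plan '[[[0, 0, 0.15], [-0.01, -0.016, 0], 0], [[0, 0, 0.3], [-0.026, -0.042, 0], 0], [[0, 0, 0.46], [-0.042, -0.07, 0], 0], [[0, 0, 0.62], [-0.058, -0.095, 0], 0], [[0, 0, 0.78], [-0.074, -0.12, 0], 0], [[0, 0, 0.94], [-0.09, -0.148, 0], 0], [[0, 0, 1.1], [-0.105, -0.173, 0], 0], [[0, 0, 1.24], [-0.118, -0.194, 0.005], 0], [[0, 0, 1.316], [-0.126, -0.206, 0.007], 0], [[0, 0, 1.316], [-0.126, -0.206, 0.007], 0]]'

```text
time: 16.7
position: [0.4246, -0.1988, 0.0994]
tool_rot: [3.133, 0.223, -0.002]
ft_force: [0.3, -0.9, 0.2]
grip_width: 1.002
```

```bash
python3 - <<'E'
from h import *
for n in("top","side"):
    im=ctrl.get_image(n);cv2.imwrite(f"pics/{n}5.png",im[:,:,::-1])
b=cv2.imread("pics/side5.png")[100:220,270:470]
cv2.imwrite("pics/v5.png",np.hstack([cv2.resize(b,None,fx=3,fy=3)]))
E
python3 go.py .4262,-.198,.027,.143
```

```text
t 16.8 p [ 0.4263 -0.198   0.0998] yaw 0.145 F [-0.3  1.1  0.9] grip 87.2 q [ 0.85  0.08 -0.48  2.03  0.04  1.04 -1.08]
.4262,-.198,.027,.143 -> [ 0.0002 -0.0007  0.0016] [-0.0001 -0.      0.0728]
```

View pics/v5.png

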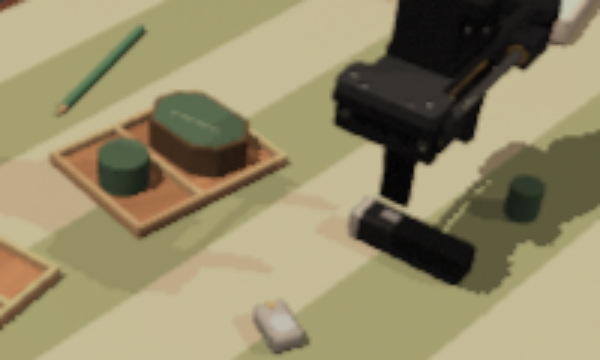

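Call:
step_arm --plan '[[[0, 0, 0], [0, 0, 0.01], 70], [[0, 0, 0], [0, 0, 0.03], 70], [[0, 0, 0], [0, 0, 0.05], 70], [[0, 0, 0], [0, 0, 0.065], 70], [[0, 0, 0], [0, 0, 0.073], 70], [[0, 0, 0], [0, 0, 0.073], 255], [[0, 0, 0], [0, 0, 0.073], 255], [[0, 0, 0], [0, 0, 0.073], 255], [[0, 0, 0], [0, 0, 0.073], 255], [[0, 0, 0], [0, 0, 0.073], 255]]'

```text
time: 18.05
position: [0.4259, -0.1984, 0.0269]
tool_rot: [3.133, 0.224, 0.001]
ft_force: [-1.0, 0.0, 3.0]
grip_width: 0.32
```

Call:
step_arm --plan '[[[0, 0, 0], [0, 0, 0], 255], [[0, 0, 0], [0, 0, 0], 255], [[0, 0, 0], [0, 0, 0], 255], [[0, 0, 0], [0, 0, 0], 255], [[0, 0, 0], [0, 0, -0.01], 255], [[0, 0, 0], [0, 0, -0.025], 255], [[0, 0, 0], [0, 0, -0.045], 255], [[0, 0, 0], [0, 0, -0.06], 255], [[0, 0, 0], [0, 0, -0.065], 255], [[0, 0, 0], [0, 0, -0.065], 255]]'

```text
time: 19.3
position: [0.4257, -0.1984, 0.0918]
tool_rot: [3.133, 0.224, 0.0]
ft_force: [0.8, -0.1, -1.2]
grip_width: 0.319
```

```bash
python3 go.py .652,.0579,.09,.153
```

```text
t 19.3 p [ 0.4257 -0.1984  0.0918] yaw 0.143 F [ 0.8 -0.1 -1.2] grip 27.8 q [ 0.85  0.09 -0.48  2.04  0.05  1.02 -1.09]
.652,.0579,.09,.153 -> [ 0.0005 -0.0002 -0.0103] [ 0.2604 -0.2215  0.0017]
```

Call:
step_arm --plan '[[[0, 0, 0], [0.012, -0.01, 0], 255], [[0, 0, 0], [0.038, -0.032, 0], 255], [[0, 0, 0], [0.072, -0.061, 0], 255], [[0, 0, 0], [0.11, -0.094, 0], 255], [[0, 0, -0.005], [0.15, -0.128, 0], 255], [[0, 0, -0.01], [0.188, -0.16, 0], 255], [[0, 0, -0.01], [0.222, -0.189, 0], 255], [[0, 0, -0.01], [0.247, -0.21, 0], 255], [[0, 0, -0.01], [0.26, -0.2215, 0], 255], [[0, 0, -0.01], [0.26, -0.2215, 0], 255]]'

```text
time: 20.55
position: [0.6513, 0.0596, 0.0908]
tool_rot: [-3.131, -0.243, 0.002]
ft_force: [-0.3, -0.3, -1.1]
grip_width: 0.32
```

```bash
python3 - <<'E'
from h import *
for n in("top","side"):
    im=ctrl.get_image(n);cv2.imwrite(f"pics/{n}6.png",im[:,:,::-1])
a=cv2.imread("pics/top6.png")[80:240,220:420];b=cv2.imread("pics/side6.png")[90:250,160:360]
cv2.imwrite("pics/v6.png",np.hstack([cv2.resize(a,None,fx=2,fy=2),cv2.resize(b,None,fx=2,fy=2)]))
E
python3 go.py .652,.0579,.0315,.153
```

```text
t 20.65 p [0.6508 0.0567 0.0909] yaw 0.152 F [-0.2 -0.6 -0.7] grip 27.7 q [ 0.33  0.5  -0.6   1.59  0.3   1.15 -1.76]
.652,.0579,.0315,.153 -> [ 0.001   0.0017 -0.0011] [ 0.0015 -0.0011  0.0594]
```

View pics/v6.png

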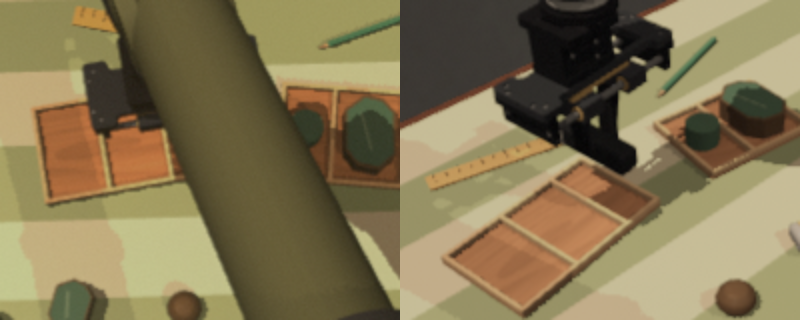

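Call:
step_arm --plan '[[[0, 0, 0], [0.001, -0.001, 0.012], 255], [[0, 0, 0], [0.001, -0.001, 0.026], 255], [[0, 0, 0], [0.001, -0.001, 0.04], 255], [[0, 0, 0], [0.001, -0.001, 0.049], 255], [[0, 0, 0], [0.001, -0.001, 0.054], 255], [[0, 0, 0], [0.001, -0.001, 0.057], 255], [[0, 0, 0], [0.001, -0.001, 0.058], 255], [[0, 0, 0], [0.001, -0.001, 0.059], 255], [[0, 0, 0], [0.001, -0.001, 0.059], 255], [[0, 0, 0], [0.001, -0.001, 0.059], 255]]'

```text
time: 21.9
position: [0.6525, 0.0591, 0.0327]
tool_rot: [3.132, 0.24, 0.0]
ft_force: [0.3, 0.2, -0.3]
grip_width: 0.318
```

```bash
python3 go.py .652,.0579,.031,.153
```

```text
t 21.9 p [0.6525 0.0591 0.0327] yaw 0.153 F [ 0.3  0.2 -0.3] grip 27.6 q [ 0.31  0.57 -0.58  1.63  0.34  1.05 -1.79]
.652,.0579,.031,.153 -> [ 0.0002 -0.0003 -0.0002] [-0.0006  0.0011  0.0017]
```

Call:
step_arm --plan '[[[0, 0, 0], [0, 0.001, 0.001], 255], [[0, 0, 0], [0, 0.001, 0.0015], 255], [[0, 0, 0], [0, 0.001, 0.0015], 255], [[0, 0, 0], [0, 0.001, 0.0015], 135], [[0, 0, 0], [0, 0.001, 0.0015], 135], [[0, 0, 0], [0, 0.001, 0.0015], 135], [[0, 0, 0], [0, 0.001, 0.0015], 135], [[0, 0, 0], [0, 0.001, -0.02], 100], [[0, 0, 0], [0, 0.001, -0.045], 60], [[0, 0, 0], [0, 0.001, -0.065], 40]]'

```text
time: 23.15
position: [0.6533, 0.0583, 0.1002]
tool_rot: [3.132, 0.24, 0.004]
ft_force: [0.8, 0.5, 0.4]
grip_width: 0.731
```

```bash
python3 - <<'E'
from h import *
im=ctrl.get_image("side");cv2.imwrite("pics/side7.png",im[:,:,::-1])
b=cv2.imread("pics/side7.png")[120:260,160:360]
cv2.imwrite("pics/v7.png",np.hstack([cv2.resize(b,None,fx=3,fy=3)]))
E
python3 go.py .4324,.1978,.1,-.235
```

```text
t 23.2 p [0.6549 0.0586 0.103 ] yaw 0.153 F [1.4 0.7 2.5] grip 66.9 q [ 0.33  0.49 -0.61  1.57  0.3   1.16 -1.75]
.4324,.1978,.1,-.235 -> [-0.0005 -0.0065  0.3878] [-0.1987 -0.1714  0.0016]
```

View pics/v7.png

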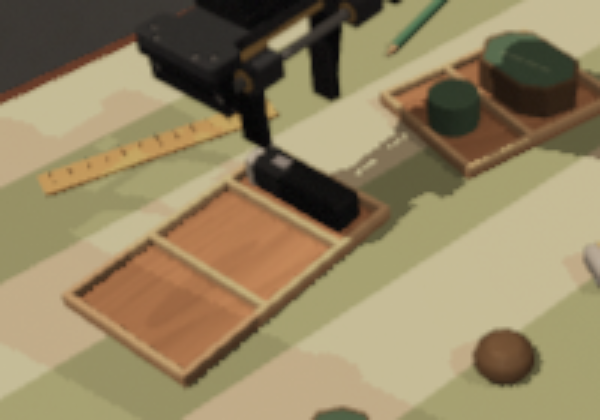

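Call:
step_arm --plan '[[[0, 0, 0.02], [-0.012, -0.01, 0], 0], [[0, 0, 0.07], [-0.035, -0.03, 0], 0], [[0, 0, 0.12], [-0.062, -0.054, 0], 0], [[0, 0, 0.18], [-0.09, -0.08, 0], 0], [[0, 0, 0.24], [-0.12, -0.105, 0], 0], [[0, 0, 0.3], [-0.148, -0.13, 0], 0], [[0, 0, 0.35], [-0.173, -0.152, 0], 0], [[0, 0, 0.38], [-0.19, -0.166, 0], 0], [[0, 0, 0.388], [-0.196, -0.172, 0], 0], [[0, 0, 0.388], [-0.196, -0.172, 0], 0]]'

```text
time: 24.45
position: [0.432, 0.1982, 0.0971]
tool_rot: [3.119, -0.367, -0.001]
ft_force: [0.1, -0.3, -0.1]
grip_width: 0.999
```

```bash
python3 - <<'E'
from h import *
for n in("top","side"):
    im=ctrl.get_image(n);cv2.imwrite(f"pics/{n}8.png",im[:,:,::-1])
a=cv2.imread("pics/top8.png")[80:280,170:420];b=cv2.imread("pics/side8.png")[140:340,150:400]
cv2.imwrite("pics/v8.png",np.hstack([cv2.resize(a,None,fx=1.6,fy=1.6),cv2.resize(b,None,fx=1.6,fy=1.6)]))
E
python3 go.py .4324,.1978,.027,-.235
```

```text
t 24.55 p [0.4331 0.1976 0.0973] yaw -0.236 F [ 0.5 -0.8  0.2] grip 87.1 q [ 0.2   0.12 -0.71  2.01  0.09  1.04 -2.36]
.4324,.1978,.027,-.235 -> [ 0.0002  0.     -0.001 ] [-0.0007 -0.      0.0703]
```

View pics/v8.png

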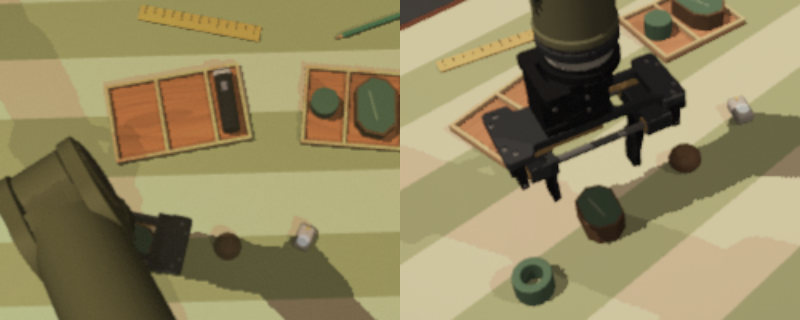

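Call:
step_arm --plan '[[[0, 0, 0], [-0.0005, 0, 0.01], 40], [[0, 0, 0], [-0.0005, 0, 0.03], 40], [[0, 0, 0], [-0.0005, 0, 0.05], 40], [[0, 0, 0], [-0.0005, 0, 0.065], 40], [[0, 0, 0], [-0.0005, 0, 0.07], 40], [[0, 0, 0], [-0.0005, 0, 0.07], 40], [[0, 0, 0], [-0.0005, 0, 0.07], 255], [[0, 0, 0], [-0.0005, 0, 0.07], 255], [[0, 0, 0], [-0.0005, 0, 0.07], 255], [[0, 0, 0], [-0.0005, 0, 0.07], 255]]' --squeeze 30

```text
time: 25.8
position: [0.4323, 0.1982, 0.0278]
tool_rot: [3.119, -0.369, 0.001]
ft_force: [0.1, -0.5, 1.8]
grip_width: 0.53
```

Call:
step_arm --plan '[[[0, 0, 0], [0, 0, 0], 255], [[0, 0, 0], [0, 0, 0], 255], [[0, 0, 0], [0, 0, 0], 255], [[0, 0, 0], [0, 0, 0], 255], [[0, 0, 0], [0, 0, -0.01], 255], [[0, 0, 0], [0, 0, -0.025], 255], [[0, 0, 0], [0, 0, -0.045], 255], [[0, 0, 0], [0, 0, -0.06], 255], [[0, 0, 0], [0, 0, -0.065], 255], [[0, 0, 0], [0, 0, -0.065], 255]]'

```text
time: 27.05
position: [0.4322, 0.1983, 0.0927]
tool_rot: [3.12, -0.369, 0.001]
ft_force: [-0.3, 0.3, -2.6]
grip_width: 0.525
```

```bash
python3 go.py .6421,.1222,.091,.153 .6421,.1222,.0315,.153
```

```text
t 27.05 p [0.4322 0.1983 0.0927] yaw -0.235 F [-0.3  0.3 -2.6] grip 45.7 q [ 0.2   0.13 -0.72  2.02  0.1   1.03 -2.37]
.6421,.1222,.091,.153 -> [ 1.000e-04 -6.000e-04 -3.884e-01] [0.2218 0.0251 0.0018]
.6421,.1222,.0315,.153 -> [ 1.000e-04 -6.000e-04 -3.884e-01] [0.2218 0.0251 0.0613]
```

Call:
step_arm --plan '[[[0, 0, -0.02], [0.01, 0.001, 0], 255], [[0, 0, -0.06], [0.032, 0.004, 0], 255], [[0, 0, -0.11], [0.062, 0.007, 0], 255], [[0, 0, -0.17], [0.095, 0.011, 0], 255], [[0, 0, -0.23], [0.13, 0.015, 0], 255], [[0, 0, -0.29], [0.163, 0.018, 0], 255], [[0, 0, -0.34], [0.192, 0.022, 0], 255], [[0, 0, -0.375], [0.212, 0.024, 0], 255], [[0, 0, -0.388], [0.222, 0.025, 0], 255], [[0, 0, -0.388], [0.222, 0.025, 0], 255]]'

```text
time: 28.3
position: [0.6422, 0.1218, 0.0915]
tool_rot: [-3.132, -0.238, 0.002]
ft_force: [-0.8, -0.7, -1.5]
grip_width: 0.528
```

```bash
python3 - <<'E'
from h import *
for n in("top","side"):
    im=ctrl.get_image(n);cv2.imwrite(f"pics/{n}9.png",im[:,:,::-1])
a=cv2.imread("pics/top9.png")[80:240,220:420];b=cv2.imread("pics/side9.png")[90:250,160:360]
cv2.imwrite("pics/v9.png",np.hstack([cv2.resize(a,None,fx=2,fy=2),cv2.resize(b,None,fx=2,fy=2)]))
E
python3 go.py .6421,.1222,.0315,.153
```

```text
t 28.4 p [0.6413 0.1229 0.0921] yaw 0.153 F [-0.5  0.8 -1.2] grip 46.1 q [ 0.25  0.51 -0.64  1.59  0.32  1.15 -1.87]
.6421,.1222,.0315,.153 -> [-0.0003  0.0013  0.0005] [0.0008 0.0008 0.0606]
```

View pics/v9.png

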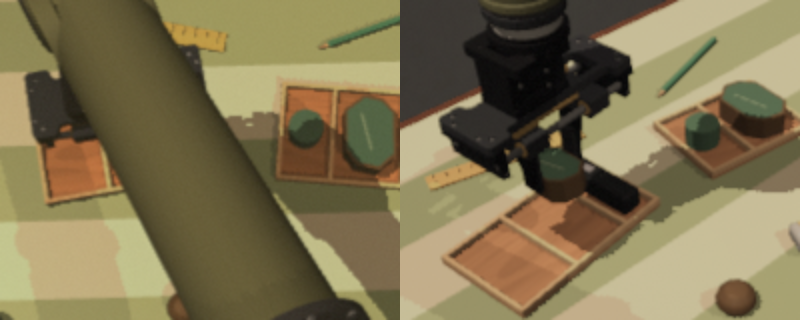

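Call:
step_arm --plan '[[[0, 0, 0], [0.001, 0, 0.012], 255], [[0, 0, 0], [0.001, 0, 0.026], 255], [[0, 0, 0], [0.001, 0, 0.04], 255], [[0, 0, 0], [0.001, 0, 0.049], 255], [[0, 0, 0], [0.001, 0, 0.054], 255], [[0, 0, 0], [0.001, 0, 0.057], 255], [[0, 0, 0], [0.001, 0, 0.059], 255], [[0, 0, 0], [0.001, 0, 0.06], 255], [[0, 0, 0], [0.001, 0, 0.06], 255], [[0, 0, 0], [0.001, 0, 0.06], 255]]'

```text
time: 29.65
position: [0.6433, 0.1225, 0.0327]
tool_rot: [3.132, 0.24, 0.0]
ft_force: [-0.9, 0.3, -1.7]
grip_width: 0.523
```

```bash
python3 go.py .6421,.1222,.0318,.153
```

```text
t 29.65 p [0.6433 0.1225 0.0327] yaw 0.153 F [-0.9  0.3 -1.7] grip 45.5 q [ 0.23  0.57 -0.61  1.62  0.36  1.06 -1.9 ]
.6421,.1222,.0318,.153 -> [ 0.0001 -0.0003 -0.0003] [-0.0012  0.0001  0.0009]
```

Call:
step_arm --plan '[[[0, 0, 0], [0, 0, 0.001], 255], [[0, 0, 0], [0, 0, 0.001], 255], [[0, 0, 0], [0, 0, 0.001], 88], [[0, 0, 0], [0, 0, 0.001], 88], [[0, 0, 0], [0, 0, 0.001], 88], [[0, 0, 0], [0, 0, 0.001], 88], [[0, 0, 0], [0, 0, -0.02], 88], [[0, 0, 0], [0, 0, -0.045], 60], [[0, 0, 0], [0, 0, -0.06], 40], [[0, 0, 0], [0, 0, -0.06], 40]]'

```text
time: 30.9
position: [0.6444, 0.1228, 0.0947]
tool_rot: [-3.132, -0.24, -0.006]
ft_force: [0.6, 0.6, 0.0]
grip_width: 0.827
```

```bash
python3 go.py .412,.306,.1,.93 .412,.306,.1,1.723
```

```text
t 30.9 p [0.6444 0.1228 0.0947] yaw 0.153 F [0.6 0.6 0. ] grip 72.0 q [ 0.25  0.51 -0.64  1.58  0.32  1.16 -1.87]
.412,.306,.1,.93 -> [ 0.0016 -0.0033 -0.7773] [-0.2018 -0.2164 -0.0061]
.412,.306,.1,1.723 -> [ 0.003  -0.0026 -1.5703] [-0.2018 -0.2164 -0.0061]
```

Call:
step_arm --plan '[[[0, 0, -0.15], [-0.014, -0.015, -0.005], 0], [[0, 0, -0.32], [-0.038, -0.041, -0.008], 0], [[0, 0, -0.5], [-0.062, -0.067, -0.008], 0], [[0, 0, -0.68], [-0.086, -0.093, -0.008], 0], [[0, 0, -0.86], [-0.11, -0.119, -0.008], 0], [[0, 0, -1.04], [-0.135, -0.146, -0.008], 0], [[0, 0, -1.22], [-0.16, -0.173, -0.008], 0], [[0, 0, -1.4], [-0.183, -0.198, -0.008], 0], [[0, 0, -1.57], [-0.2005, -0.2165, -0.008], 0], [[0, 0, -1.57], [-0.2005, -0.2165, -0.008], 0]]' --squeeze 20

```text
time: 32.15
position: [0.41, 0.3069, 0.1]
tool_rot: [-2.042, -2.386, 0.002]
ft_force: [-0.7, -0.7, -0.5]
grip_width: 0.999
```

```bash
python3 - <<'E'
from h import *
for n in("top","side"):
    im=ctrl.get_image(n);cv2.imwrite(f"pics/{n}a.png",im[:,:,::-1])
a=cv2.imread("pics/topa.png")[80:280,170:420];b=cv2.imread("pics/sidea.png")[140:340,150:400]
cv2.imwrite("pics/va.png",np.hstack([cv2.resize(a,None,fx=1.6,fy=1.6),cv2.resize(b,None,fx=1.6,fy=1.6)]))
E
python3 go.py .4117,.3061,.022,1.723
```

```text
t 32.25 p [0.4126 0.3051 0.1001] yaw 1.72 F [1.2 0.  1. ] grip 87.4 q [ 0.29  0.33 -1.11  1.92  0.33  1.1  -0.8 ]
.4117,.3061,.022,1.723 -> [-0.0002  0.0008 -0.0029] [ 0.0012 -0.0007  0.0781]
```

View pics/va.png

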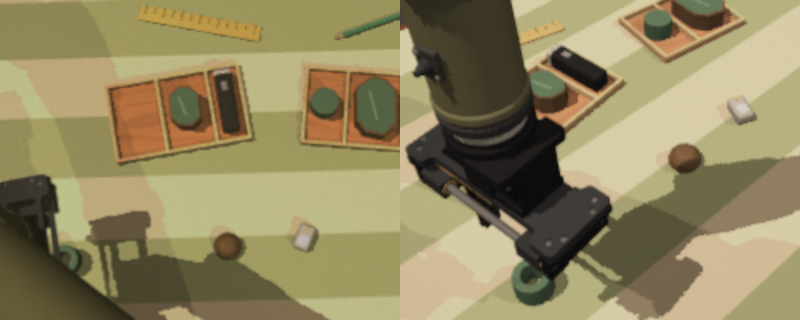

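Call:
step_arm --plan '[[[0, 0, 0], [0.001, 0, 0.01], 40], [[0, 0, 0], [0.001, 0, 0.03], 40], [[0, 0, 0], [0.001, 0, 0.05], 40], [[0, 0, 0], [0.001, 0, 0.068], 40], [[0, 0, 0], [0.001, 0, 0.078], 40], [[0, 0, 0], [0.001, 0, 0.078], 40], [[0, 0, 0], [0.001, 0, 0.078], 255], [[0, 0, 0], [0.001, 0, 0.078], 255], [[0, 0, 0], [0.001, 0, 0.078], 255], [[0, 0, 0], [0.001, 0, 0.078], 255]]'

```text
time: 33.5
position: [0.4121, 0.3069, 0.0228]
tool_rot: [2.046, 2.383, 0.0]
ft_force: [-0.3, 0.3, 1.2]
grip_width: 0.487
```

Call:
step_arm --plan '[[[0, 0, 0], [0, 0, 0], 255], [[0, 0, 0], [0, 0, 0], 255], [[0, 0, 0], [0, 0, 0], 255], [[0, 0, 0], [0, 0, 0], 255], [[0, 0, 0], [0, 0, -0.01], 255], [[0, 0, 0], [0, 0, -0.025], 255], [[0, 0, 0], [0, 0, -0.045], 255], [[0, 0, 0], [0, 0, -0.065], 255], [[0, 0, 0], [0, 0, -0.07], 255], [[0, 0, 0], [0, 0, -0.07], 255]]'

```text
time: 34.75
position: [0.4123, 0.3068, 0.0929]
tool_rot: [2.046, 2.383, 0.001]
ft_force: [0.6, -0.3, -0.8]
grip_width: 0.492
```

```bash
python3 go.py .6301,.2002,.091,1.723
```

```text
t 34.75 p [0.4123 0.3068 0.0929] yaw 1.722 F [ 0.6 -0.3 -0.8] grip 42.8 q [ 0.28  0.34 -1.1   1.92  0.34  1.08 -0.81]
.6301,.2002,.091,1.723 -> [ 0.001   0.0003 -0.0007] [-0.1382  0.1993  0.0022]
```

Call:
step_arm --plan '[[[0, 0, 0], [-0.006, 0.009, 0], 255], [[0, 0, 0], [-0.02, 0.028, 0], 255], [[0, 0, 0], [-0.038, 0.055, 0], 255], [[0, 0, 0], [-0.059, 0.085, 0], 255], [[0, 0, 0], [-0.081, 0.117, 0], 255], [[0, 0, 0], [-0.101, 0.146, 0], 255], [[0, 0, 0], [-0.119, 0.172, 0], 255], [[0, 0, 0], [-0.132, 0.191, 0], 255], [[0, 0, 0], [-0.138, 0.199, 0], 255], [[0, 0, 0], [-0.138, 0.199, 0], 255]]'

```text
time: 36.0
position: [0.6299, 0.1995, 0.0916]
tool_rot: [-2.048, -2.381, 0.002]
ft_force: [-0.8, -0.5, -1.3]
grip_width: 0.488
```

```bash
python3 - <<'E'
from h import *
for n in("top","side"):
    im=ctrl.get_image(n);cv2.imwrite(f"pics/{n}b.png",im[:,:,::-1])
a=cv2.imread("pics/topb.png")[80:240,220:420];b=cv2.imread("pics/sideb.png")[90:250,160:360]
cv2.imwrite("pics/vb.png",np.hstack([cv2.resize(a,None,fx=2,fy=2),cv2.resize(b,None,fx=2,fy=2)]))
E
python3 go.py .6301,.2002,.0268,1.723
```

```text
t 36.1 p [0.6286 0.2012 0.0921] yaw 1.724 F [-0.6  0.3 -0.7] grip 42.9 q [ 0.32  0.62 -0.92  1.56  0.52  1.22 -0.54]
.6301,.2002,.0268,1.723 -> [-0.0011 -0.0004  0.0009] [-0.0013  0.0014  0.0653]
```

View pics/vb.png

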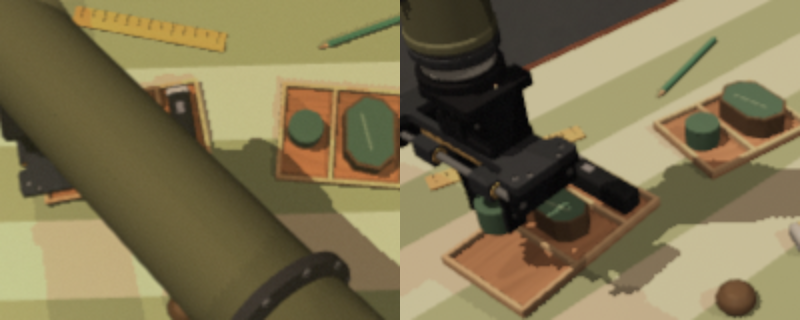

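Call:
step_arm --plan '[[[0, 0, 0], [0, 0.001, 0.012], 255], [[0, 0, 0], [0, 0.001, 0.028], 255], [[0, 0, 0], [0, 0.001, 0.044], 255], [[0, 0, 0], [0, 0.001, 0.053], 255], [[0, 0, 0], [0, 0.001, 0.058], 255], [[0, 0, 0], [0, 0.001, 0.062], 255], [[0, 0, 0], [0, 0.001, 0.064], 255], [[0, 0, 0], [0, 0.001, 0.065], 255], [[0, 0, 0], [0, 0.001, 0.065], 255], [[0, 0, 0], [0, 0.001, 0.065], 255]]'

```text
time: 37.35
position: [0.6306, 0.2008, 0.0277]
tool_rot: [2.046, 2.383, 0.0]
ft_force: [0.3, 0.4, -1.5]
grip_width: 0.487
```

```bash
python3 go.py .6301,.2002,.0268,1.723
```

```text
t 37.35 p [0.6306 0.2008 0.0277] yaw 1.723 F [ 0.3  0.4 -1.5] grip 42.4 q [ 0.29  0.69 -0.88  1.6   0.57  1.12 -0.58]
.6301,.2002,.0268,1.723 -> [ 0.0004  0.     -0.0002] [-0.0005 -0.0006  0.0009]
```

Release, then retreat up and away toward the free left side so that the cameras see the trays.

Call:
step_arm --plan '[[[0, 0, 0], [0, 0, 0.001], 255], [[0, 0, 0], [0, 0, 0.001], 255], [[0, 0, 0], [0, 0, 0.001], 88], [[0, 0, 0], [0, 0, 0.001], 88], [[0, 0, 0], [0, 0, 0.001], 88], [[0, 0, 0], [0, 0, 0.001], 88], [[0, 0, 0], [0, 0, -0.02], 88], [[0, 0, 0], [0, 0, -0.06], 88], [[0, 0, 0], [0, 0, -0.1], 40], [[0, 0, 0], [0, 0, -0.12], 0]]'

```text
time: 38.6
position: [0.6316, 0.2018, 0.1514]
tool_rot: [2.044, 2.382, 0.006]
ft_force: [0.3, -0.0, -0.3]
grip_width: 0.804
```

```bash
python3 go.py .45,.45,.25,1.723
```

```text
t 38.6 p [0.6316 0.2018 0.1514] yaw 1.723 F [ 0.3 -0.  -0.3] grip 69.9 q [ 0.33  0.57 -0.95  1.5   0.48  1.31 -0.52]
.45,.45,.25,1.723 -> [ 0.0046 -0.0006  0.    ] [ 0.273  -0.1414 -0.099 ]
```

Call:
step_arm --plan '[[[0, 0, 0], [0.02, -0.01, -0.02], 0], [[0, 0, 0], [0.05, -0.026, -0.04], 0], [[0, 0, 0], [0.085, -0.045, -0.06], 0], [[0, 0, 0], [0.125, -0.065, -0.08], 0], [[0, 0, 0], [0.165, -0.085, -0.1], 0], [[0, 0, 0], [0.205, -0.106, -0.1], 0], [[0, 0, 0], [0.24, -0.125, -0.1], 0], [[0, 0, 0], [0.273, -0.141, -0.1], 0], [[0, 0, 0], [0.273, -0.141, -0.1], 0], [[0, 0, 0], [0.273, -0.141, -0.1], 0]]'

```text
time: 39.85
position: [0.4489, 0.4494, 0.2471]
tool_rot: [2.045, 2.385, -0.002]
ft_force: [0.7, -0.5, -0.1]
grip_width: 1.001
```

```bash
python3 - <<'E'
from h import *
for n in("top","side"):
    im=ctrl.get_image(n);cv2.imwrite(f"pics/{n}c.png",im[:,:,::-1])
a=cv2.imread("pics/topc.png")[100:300,220:480];b=cv2.imread("pics/sidec.png")[100:300,160:460]
a=cv2.resize(a,None,fx=3,fy=3);b=cv2.resize(b,None,fx=2.6,fy=2.6)
cv2.imwrite("pics/vc1.png",a[:590]);cv2.imwrite("pics/vc2.png",b)
out={}
for n in("top","side"):
    for k in M:
        r=ctrl.cut_out(n,k); out[n,k]=r
        print(n,k,[(round(float(d["score"]),2),np.round(d["rect"]).astype(int).tolist()) for d in r][:2])
pickle.dump(out,open("c1.pkl","wb"))
E
python3 go.py
```

```text
top tray_two [(0.57, [358, 122, 64, 52])]
top tray_three [(0.72, [232, 122, 96, 57])]
top slab_large [(0.85, [391, 126, 28, 43]), (0.69, [353, 221, 15, 16])]
top slab_small [(0.64, [276, 136, 20, 26])]
top core_large []
top ring_blank [(0.82, [248, 142, 19, 22])]
top torch [(0.57, [303, 122, 19, 41])]
top core_small [(0.48, [459, 240, 12, 6])]
top loupe [(0.74, [353, 221, 15, 15])]
top pebble [(0.6, [303, 225, 14, 17])]
side tray_two [(0.79, [284, 138, 81, 41])]
side tray_three [(0.57, [181, 175, 106, 71]), (0.26, [442, 160, 7, 14])]
side slab_large [(0.94, [317, 130, 38, 28])]
side slab_small [(0.74, [226, 182, 32, 28])]
side core_large [(0.78, [303, 148, 18, 15])]
side ring_blank [(0.79, [204, 205, 23, 26])]
side torch [(0.8, [243, 166, 37, 30])]
side core_small [(0.75, [440, 158, 9, 16])]
side loupe [(0.67, [354, 203, 15, 15]), (0.67, [226, 182, 30, 28])]
side pebble [(0.87, [315, 226, 23, 20])]
t 40.95 p [0.4498 0.4493 0.2475] yaw 1.723 F [ 0.8  0.  -0.8] grip 87.4 q [-0.06  0.48 -1.05  1.45  0.41  1.46 -0.96]
```

View pics/vc1.png

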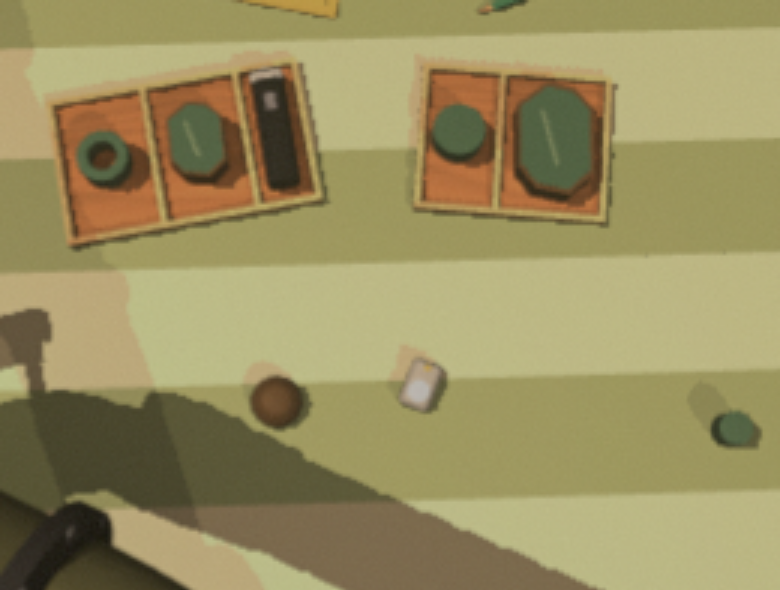

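View pics/vc2.png

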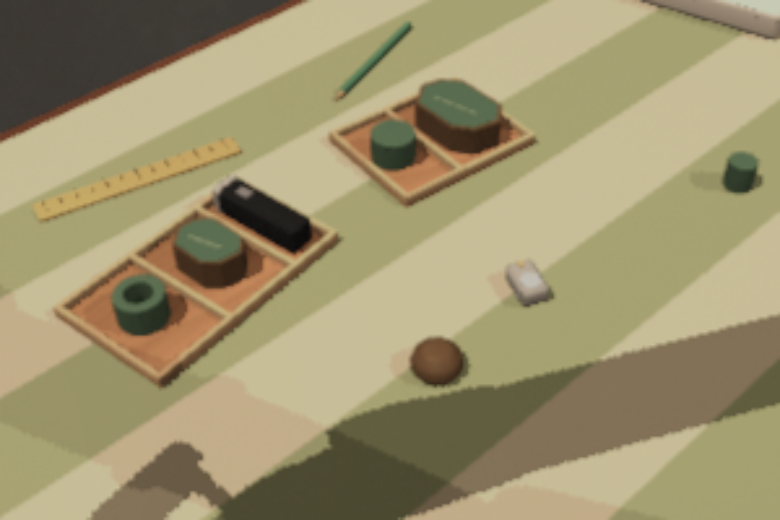

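```bash
python3 - <<'E'
from h import *
c=pickle.load(open("c1.pkl","rb"))
T={}
for k,z,t in [("tray_two",0,0),("tray_three",0,0),("slab_large",.004,"tray_two"),("core_large",.004,"tray_two"),("torch",.004,"tray_three"),("slab_small",.004,"tray_three"),("ring_blank",.004,"tray_three"),("loupe",0,0),("pebble",0,0),("core_small",0,0)]:
    cs={n:c[n,k][0]["pixels"].astype(float) for n in("top","side") if c[n,k]}
    p,f=fit(cs,k,z)
    if t==0:
        if 'tray' in k: p[2]=(p[2]+1.57)%np.pi-1.57
        T[k]=p;print(k,np.round(p,4),round(f,3))
    else:
        q=T[t];d=p[:2]-q[:2];a=q[2];print(k,"in",t,np.round([d[0]*np.cos(a)+d[1]*np.sin(a),-d[0]*np.sin(a)+d[1]*np.cos(a)],4),round(f,3))
E
```

```text
tray_two [ 0.6387 -0.1406 -0.1251] 0.475
tray_three [0.6395 0.1354 0.1509] 0.344
slab_large in tray_two [-0.0006 -0.0319] 0.09
core_large in tray_two [0.0033 0.0459] 0.138
torch in tray_three [ 0.0036 -0.0789] 0.168
slab_small in tray_three [ 0.0007 -0.0136] 0.104
ring_blank in tray_three [0.0014 0.065 ] 0.146
loupe [ 0.4377 -0.0558 -0.4312] 0.243
pebble [0.4255 0.0623 0.0743] 0.192
core_small [ 0.3935 -0.3042  0.1981] 0.196
```

All pieces are within a few mm of their well centres, and the three other things have not moved. Handing in.

```bash
python3 -c "
from bench import ctrl
print(ctrl.close_job(), ctrl.get_state()['time'])"
```

```text
the job is handed in; nothing more can be done
the job is handed in; nothing more can be done
```

Both kits are made up and the job is handed in, at about 41 s of the 102 s. I gripped all five pieces, set each down about 1 mm or less above its well floor, and released it there. The arm was then parked clear of everything.

**Last check, both cameras:** every piece was about 4 mm or less from its well's centre. The pictures show all five lying flat, same side up.

| Piece | Tray | x (mm) | y (mm) | Well centre y (mm) |
|---|---|---|---|---|
| Large slab | two-well | -1 | -32 | -32.5 |
| Large core | two-well | +3 | +46 | +44.5 |
| Torch | three-well | +4 | -79 | -79 |
| Small slab | three-well | +1 | -14 | -14 |
| Ring blank | three-well | +1 | +65 | +65 |

**Left alone:** the loupe, the pebble and the small core measured within 3 mm of where they were at the start, which is about the measuring error.

**What was less certain:**
- The networks missed a few things in single pictures. At the end the large core was not found in the top view, so its position comes from the side view only.
- At the start, the side view reported the torch as the small slab. I saw this and did not use it.
- The final tray outlines matched poorly because the pieces cover the floors. Their centres still agreed with the first measurement to about 1.5 mm, and the angle of the two-well tray to about 0.02 rad.
- I judged tilt and height from the pictures and the arm's height at release; I did not measure them directly.

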